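# Draw the board clamp's locking pin and hold it

### The arm

A 6-joint arm with a two-finger parallel gripper is mounted at the origin on the work surface. World frame = base frame: x ahead of the robot, y to its left, z up, the work surface at z = 0. Lengths are in m, angles in degrees, forces in N, time in s.
With the tool pointing down it reaches from about 0.3 to 0.875 m from the base axis. Payload 6.4 kg.
Tool frame: the origin (TCP) lies at the very end of the fingers, on their centre line; the grasp point (between the pads) lies 19 mm behind it; y points along the fingers, x is the direction in which the jaws open and shut, and the axes are right-handed (so a half turn about y gives the same grasp; the last joint's range is limited). The gripper opens to 88 mm and grips with 3 to 60 N. Pads are 18 mm wide; open, the fingers measure 123 mm over their backs; the gripper's body (75 mm by 187 mm) begins 45 mm behind the grasp point.
Start: joints at [-75.189, 10.359, 92.074, -0, 77.567, -11.82], TCP at [0.258, -0.514, 0.239] pointing down, gripper open.
Joint ranges: [-171.53, 171.53], [-51.25, 118.39], [17.06, 147.69], [-65.23, 245.23], [0, 150.52], [-178.68, 178.68]. Speed limits (degrees/s): [147.25, 147.25, 172.46, 180, 180, 180].

### API

Orientations are given as [roll, pitch, yaw] about the fixed x, y, z axes, in that order (R = Rz(yaw) Ry(pitch) Rx(roll)).
In Python, from station import robot, capture, camera_params gives the robot as it stands.
- The arm moves only by the tool jog_arm, never from a script. Its argument "deltas" is a list of rows, each a list of 3 entries, a list of its own where there are three numbers: the turn, a rotation vector about the world's x, y, z each as a share of 0.5 rad, from -1 to 1, then the shift along the world's x, y, z each as a share of 0.1 m, from -1 to 1, then the opening, from -1 (shut) to 1 (fully open). A call has 1 to 12 rows; each row shifts and turns the commanded pose from where the row before left it; what a row does not reach is not made up. A row lasts 1/12 s, in which the tool goes at most 41.7 mm and 7.16 degrees, less where a joint would pass 70% of its speed; a pose out of reach is approached as far as the arm can. A call with a number of a shift or a turn outside -1 to 1 is refused whole. A call with a gripper value outside its range is refused whole. The fingers move at their own pace and stop on an object; "newtons" is the grip in N (left out, the last holds). Time passes only in rows, so rows that do not move let the fingers close. It gives the time, the measured TCP pose, the force and the opening at its end, in the units of the state.
- robot.get_obs(): the state, without advancing time (a new reading comes with each control period).
- capture(name): name is "scene" or "top"; returns the picture (400x640x3 uint8, red, green, blue); there is no depth.
- camera_params(name): a dict with "vertical_fov" (degrees; the focal length in pixels is half the picture's height over the tangent of half this angle, whatever the lens; pixels are square), "cx", "cy" (the principal point, pixels), "k1" (the pictures are not rectified: a ray, as slopes to the right and down, at radius r is drawn at 1 + k1 r^2 times it, then the intrinsics apply), "world_from_camera" (4x4, takes a point from camera to world coordinates). Camera axes: x right, y down, z forward; pixel columns grow to the right and rows downward; lengths in m; the calibration is good to about 2 mm. A picture is of the moment at which its call begins. camera_params takes no time and is no camera call.
- robot.hand_in(): hands the job in, once; it reports no verdict.
The state is a dict: "time_s": time; "q": joint angles; "qd": joint speeds; "joint_torque": joint torques, N m; "ee_pos": TCP position; "eef_rot": TCP orientation; "ft_force": force on the tool from outside, world axes, zero at the start; "ft_torque": the same for the moment, N m; "finger_gap": opening from 0.0 (shut) to 1.0 (fully open).
Only numpy, scipy, OpenCV 4.12 (cv2) and the standard library are available. Lean on these libraries where they do the work, as an engineer would, in place of code of your own. Each camera call takes 0.05 s, during which the arm holds its last target.

### The job

The circuit board on the repair bench is locked in its clamp by an upright steel pin. Take the pin by its head and draw it gently and straight up by about 30 mm, without wrenching it sideways, so that the sprung jaw runs back and frees the board while the pin's lower end stays inside its guide. Finish while still holding the pin up there, upright and at rest, so that a colleague can lift the board out; leave the board, the meter, the parts box and the tray where they are.

Things in the scene. Friction and masses are not known exactly. Their poses are not given: they have to be found in the camera images.
- clamp: Board clamp, bolted to the bench: aluminium base plate 270 x 100 x 10 mm. Origin: on the bench (z = 0), on the axis of the pin's bore; z up, x along the clamp from pin to board. Base from x = -50 to 220 mm, y = -50 to 50. Over the origin stands the pin's guide, a bridge 44 mm in x, 84 mm in y, top at z = 60 mm. The board lies beyond, at x = 63 to 171 mm; jaws and board are lower than 31 mm
- bore_top (a point): centre of the upper mouth of the guide's upright round bore, on top of the bridge, 60 mm above the bench; axes as the clamp's. The bore is 13 mm across and runs from 60 mm down to 25 mm above the bench. Under it runs the jaw's flat tongue (top 23 mm above the bench) with a hole for the pin
- pin: Steel locking pin, loose, about 90 g, standing in the guide: round shaft 12 mm across, 55 mm long; on it a collar 22 mm across, 6 mm high, resting on the bridge; on that a flat upright grip tab. Origin: centre of the shaft's lower end, 5 mm above the bench at the start; z up the shaft. It stands turned up to 0.7 rad either way from the clamp's x. Let go, it drops back
- pin_tip (a point): centre of the pin's lower end (the pin's origin). A few N draw the pin: its weight, and friction from the jaw's tongue, which presses about 5 N sideways on the shaft. The tongue is free after about 18 mm of lift; the shaft leaves the guide after 55 mm
- pin_grip (a point): middle of the pin's grip tab, 80 mm above the shaft's lower end, 85 mm above the bench at the start; x along the tab's 28 mm width, y across its 14 mm thickness; the tab reaches from 19 mm below to 17 mm above this point
- jaw (a joint): how far the sprung steel jaw has run back from the board towards the pin, m: 0 to about 0.002 while the pin locks it (play), 0.014 fully back; a spring of about 5 N drives it back by itself in under a second once the pin is clear
- jaw_lip (a point): middle of the upper edge of the jaw's lip, which reaches 3 mm over the board's near edge while locked, 29 mm above the bench
- board: green circuit board 108 x 70 x 4 mm with chips on it, 50 g, loose on four rubber rests in the clamp; origin: centre of its underside. Not to be touched
- meter: bystander: black bench meter 130 x 75 x 39 mm, loose; origin: centre of its underside
- kit_box: bystander: closed yellow parts box 120 x 85 x 38 mm, loose; origin: centre of its underside
- tray: bystander: pink compartment tray 100 x 170 x 25 mm, loose; origin: centre of its underside

How it is judged (in metres and radians):
On the way:
1. the pin is drawn clear of the jaw's tongue and the jaw has run back (value of joint jaw above 0.01 m and z of pin_tip in the frame of clamp above 0.0235 m), for 0.2 s.
At the end, for the whole second after the job is handed in: Pin gripped by the fingers at rest, drawn 22 to 42 mm, lower end inside the guide within 3 mm of its axis, upright within 0.06 rad, carried by nothing else; jaw back over 10 mm; board within 6 mm and bystanders within 10 mm of their starts (z of pin_tip in the frame of clamp between 0.027 and 0.047 m and x of pin_tip in the frame of clamp between -0.003 and 0.003 m and y of pin_tip in the frame of clamp between -0.003 and 0.003 m and angle between pin's own z axis and vertical below 0.06 rad and linear speed of pin below 0.01 m/s and value of joint jaw above 0.01 m and contact force between the fingers and pin above 2 N and distance of board from where it was at the start of the episode below 0.006 m and distance of each of meter, kit_box, tray from where it was at the start of the episode below 0.01 m); the arm keeps its last pose, push and grip.
It fails at once if the pin is wrenched or jammed against the clamp (over 40 N) (contact force between pin and clamp above 40 N).
It fails at once if the pin is pulled right out of its guide (z of pin_tip in the frame of clamp above 0.058 m).
It fails at once if the board is disturbed (distance of board from where it was at the start of the episode above 0.01 m).
It fails at once if a bystander is pushed (distance of any of meter, kit_box, tray from where it was at the start of the episode above 0.015 m).
It also fails if it takes over 38 s, if anything falls off the work surface, if the arm or the gripper's body presses on something with over 40 N, if the wrist force passes 120 N, or if a joint passes its speed limit or range.

## Working session

There is one attempt and no reset: what is moved stays moved. The work goes in short steps, Python scripts to look and compute and a tool call to move; the robot and the scene stay as the last step left them, time stands still between calls to the robot, and variables do not carry over. Pictures are saved under pics/ and viewed, and the job is handed in when it is done.

Besides the shell and the picture viewer there is one more tool, called after ">>>" by a JSON object that holds its "fn" and its "kwargs". jog_arm: Moves the arm, as the interface text tells. Shift numbers are shares of 0.1 m and turn numbers shares of 0.5 rad, none past 1 either way. Its arguments: {"type":"object","properties":{"deltas":{"type":"array"},"newtons":{"type":"number"}},"required":["deltas"]}

```bash
mkdir -p pics
python3 - <<'E'
from station import robot,capture,camera_params
import cv2
print(robot.get_obs())
for n in("scene","top"):
    cv2.imwrite(f"pics/{n}0.png",capture(n)[:,:,::-1]); print(n,camera_params(n))
E
```

```text
{'time_s': 0.0, 'q': array([-7.51908336e+01,  1.04007577e+01,  9.21301117e+01, -2.28535263e-03,
        7.75662376e+01, -1.18214721e+01]), 'qd': array([-0.1230507 ,  0.06556667,  0.05097978,  0.02542284, -0.06935687,
       -0.07195405]), 'joint_torque': array([-1.03986153e-03, -4.33871090e+01, -3.41853297e+01,  7.01709813e-02,
        3.86833737e-02, -1.37110119e-04]), 'ee_pos': array([ 0.25759297, -0.51349097,  0.2378343 ]), 'eef_rot': array([-89.98228997,   0.09550444, -63.36885287]), 'ft_force': array([-0.07573498, -0.23752744, -0.46715463]), 'ft_torque': array([-0.00447845, -0.02054118, -0.06330215]), 'finger_gap': 1.0006599246944117}
scene {'vertical_fov': 57.41022113420007, 'cx': 321.7192008145598, 'cy': 199.05807157304503, 'k1': 0.021054489673087123, 'world_from_camera': array([[ 0.17462377,  0.76936038, -0.61448446,  1.14849457],
       [ 0.98457798, -0.14316694,  0.10054566, -0.1203909 ],
       [-0.01061802, -0.62256553, -0.78249564,  0.83239588],
       [ 0.        ,  0.        ,  0.        ,  1.        ]])}
top {'vertical_fov': 43.7039480699952, 'cx': 326.7049229557504, 'cy': 199.95950202902287, 'k1': -0.11745277793842877, 'world_from_camera': array([[ 0.02726005, -0.99470444,  0.09909578,  0.42055154],
       [-0.99960142, -0.02785311, -0.004606  ,  0.01103611],
       [ 0.00734173, -0.09893072, -0.99506724,  1.61706374],
       [ 0.        ,  0.        ,  0.        ,  1.        ]])}
```

```bash
ls
```

```text
pics
```

View pics/scene0.png

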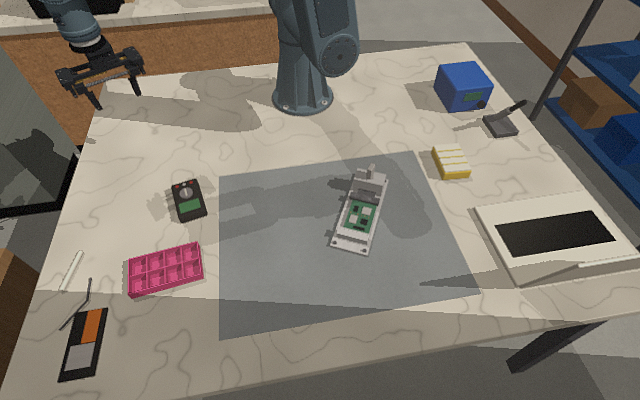

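View pics/top0.png

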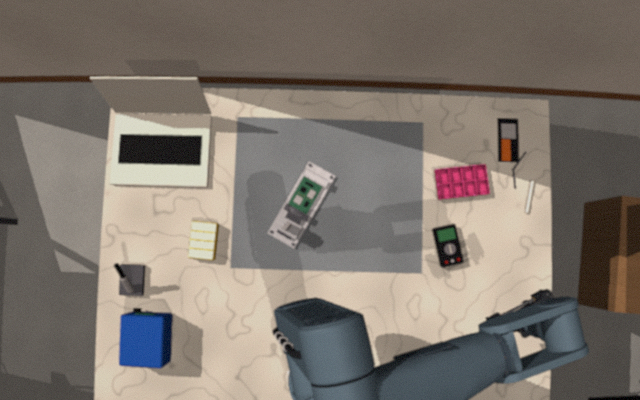

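The clamp is at about (360,210) in scene and (302,205) in top, with the pin end towards the robot (scene ~(371,172), top ~(290,220)). I'll zoom in on both.

Run:
```python
import cv2
a=cv2.imread("pics/scene0.png")[150:265,315:405]; b=cv2.imread("pics/top0.png")[155:255,255:350]
cv2.imwrite("pics/s_z.png",cv2.resize(a,None,fx=5,fy=5,interpolation=2)); cv2.imwrite("pics/t_z.png",cv2.resize(b,None,fx=6,fy=6,interpolation=2)[:600])
```

```text
(no output)
```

View pics/s_z.png

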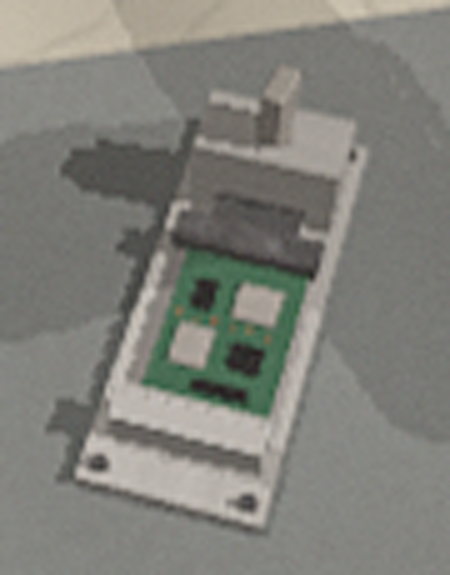

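View pics/t_z.png

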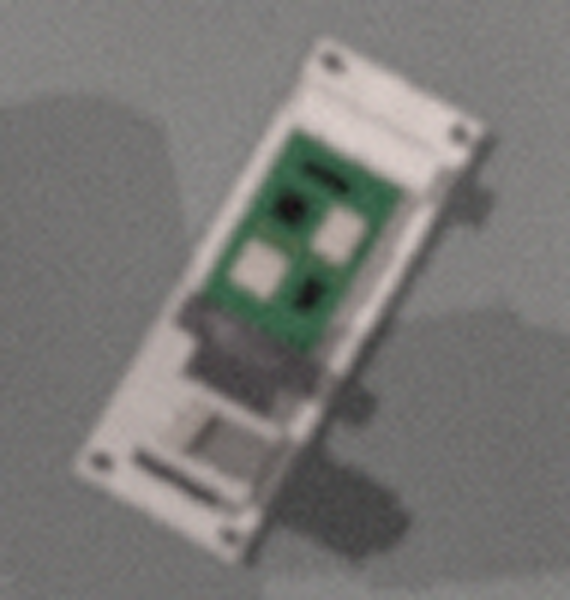

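```bash
cat > h.py <<'E'
import numpy as np,cv2
from scipy.optimize import least_squares
from station import camera_params
P={n:camera_params(n) for n in("scene","top")}
def proj(n,X):
    p=P[n];T=np.linalg.inv(p["world_from_camera"]);f=200/np.tan(np.radians(p["vertical_fov"])/2)
    K=np.array([[f,0,p["cx"]],[0,f,p["cy"]],[0,0,1.]])
    return cv2.projectPoints(np.array(X,float).reshape(-1,3),cv2.Rodrigues(T[:3,:3])[0],T[:3,3],K,np.array([p["k1"],0,0,0.]))[0][:,0]
def place(q,L,):
    c,s=np.cos(q[2]),np.sin(q[2]);L=np.array(L,float)
    return np.c_[q[0]+c*L[:,0]-s*L[:,1],q[1]+s*L[:,0]+c*L[:,1],L[:,2]]
def box(cx,cy,hx,hy,z0,z1,yaw=0):
    B=np.array([[sx*hx,sy*hy,z] for z in(z0,z1) for sx,sy in((1,1),(-1,1),(-1,-1),(1,-1))])
    return place([cx,cy,yaw],B)
E8=[(i,(i+1)%4) for i in range(4)]+[(4+i,4+(i+1)%4) for i in range(4)]+[(i,i+4) for i in range(4)]
def draw(img,n,x,y,w,h,sc,boxes):
    im=cv2.resize(img[y:y+h,x:x+w],None,fx=sc,fy=sc,interpolation=2)
    for B,col in boxes:
        u=(proj(n,B)-[x,y]+.5)*sc-.5
        for a,b in E8: cv2.line(im,tuple(np.int32(u[a]*16)),tuple(np.int32(u[b]*16)),col,1,cv2.LINE_AA,4)
    return im
E
cat > fit.py <<'E'
from h import *
ot=(np.array([[322,38],[490,125],[75,470],[243,562]])+.5)/6-.5+[255,155]
Lt=[[.22,.05,.01],[.22,-.05,.01],[-.05,.05,.01],[-.05,-.05,.01]]
os_=(np.array([[78,475],[266,520],[368,150]])+.5)/5-.5+[315,150]
Ls=[[.22,-.05,.01],[.22,.05,.01],[-.05,.05,.01]]
def r(q,w): return np.concatenate([(proj("top",place(q,Lt))-ot).ravel()*w[0],(proj("scene",place(q,Ls))-os_).ravel()*w[1]])
for w in((1,1),(1,0),(0,1)):
    s=least_squares(r,[.5,0,-.5,],args=(w,),x_scale=[.1,.1,.1]);print(w,s.x,np.round(s.fun,2))
    if w==(1,1):q=s.x
np.save("q.npy",q)
E
python3 fit.py
cat > ov.py <<'E'
from h import *
import sys
q=np.load("q.npy");
for y in map(float,sys.argv[1:]):
    bs=[(place(q,box(.085,0,.135,.05,0,.01)),(0,255,255)),(place(q,box(0,0,.022,.042,.01,.06)),(255,255,0)),(place(q,box(0,0,.014,.007,.066,.102,y)),(0,0,255))]
    a=draw(cv2.imread("pics/scene0.png"),"scene",345,155,55,45,7,bs);b=draw(cv2.imread("pics/top0.png"),"top",260,205,55,50,7,bs)
    h=350;a=cv2.copyMakeBorder(a,0,h-a.shape[0],0,0,0);cv2.imwrite(f"pics/ov{y:+.2f}.png",np.hstack([a,b]))
E
python3 ov.py 0 0.5 -0.5
```

```text
(1, 1) [ 0.48724471  0.1249802  -0.48048055] [-0.11  0.46 -1.32  0.73  0.05  0.79 -0.93  0.66 -0.4   0.92 -0.52  1.86
 -0.5   0.13]
(1, 0) [ 0.48947836  0.12325248 -0.48140364] [ 0.51 -0.18 -0.72  0.1   0.6   0.1  -0.38 -0.02 -0.    0.   -0.    0.
 -0.    0.  ]
(0, 1) [ 0.48436577  0.12739556 -0.4832105 ] [-0.    0.   -0.    0.   -0.    0.   -0.    0.    0.1  -0.25 -0.13  0.72
  0.04 -0.64]
```

Run:
```python
import cv2,numpy as np
cv2.imwrite("pics/ovall.png",np.vstack([cv2.imread(f"pics/ov{s}.png")[:300] for s in("+0.00","-0.50")]))
```

```text
(no output)
```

View pics/ovall.png

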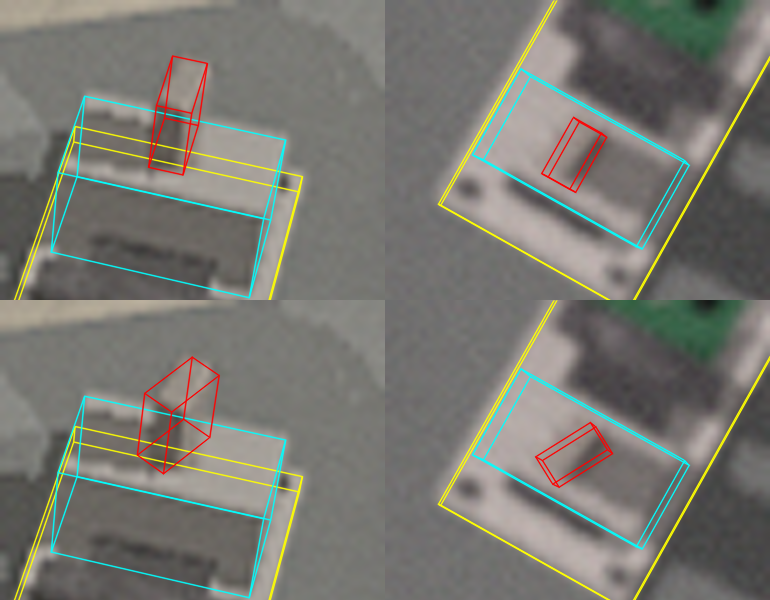

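View pics/ov+0.50.png

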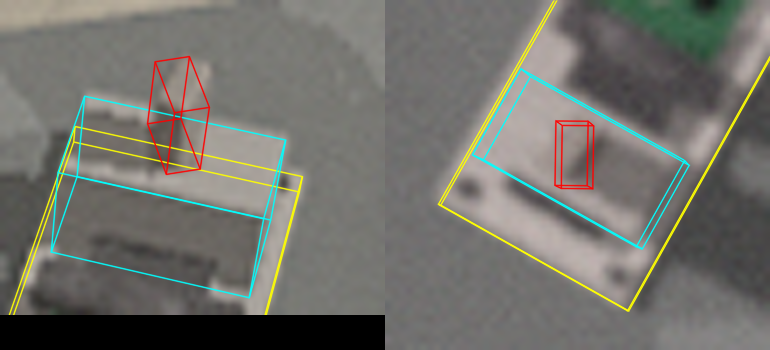

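```bash
cat > ov2.py <<'E'
from h import *
qs=[.48437,.1274,-.4832];qt=[.48948,.12325,-.4814]
rows=[]
for y in (.1,-.1,-.3):
    f=lambda q:[(place(q,box(0,0,.022,.042,.01,.06)),(255,255,0)),(place(q,box(0,0,.014,.007,.066,.102,y)),(0,0,255))]
    a=draw(cv2.imread("pics/scene0.png"),"scene",358,158,26,26,10,f(qs)if y<.5 else[]);b=draw(cv2.imread("pics/top0.png"),"top",270,212,32,26,10,f(qt));c=draw(cv2.imread("pics/top0.png"),"top",270,212,20,26,10,[]) if 0 else draw(cv2.imread("pics/scene0.png"),"scene",358,158,20,26,10,[])
    rows.append(np.hstack([a,b,c])[:200 if 0 else 260])
cv2.imwrite("pics/ov2.png",cv2.resize(np.vstack(rows),None,fx=.76,fy=.76))
E
python3 ov2.py
```

```text
(no output)
```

View pics/ov2.png

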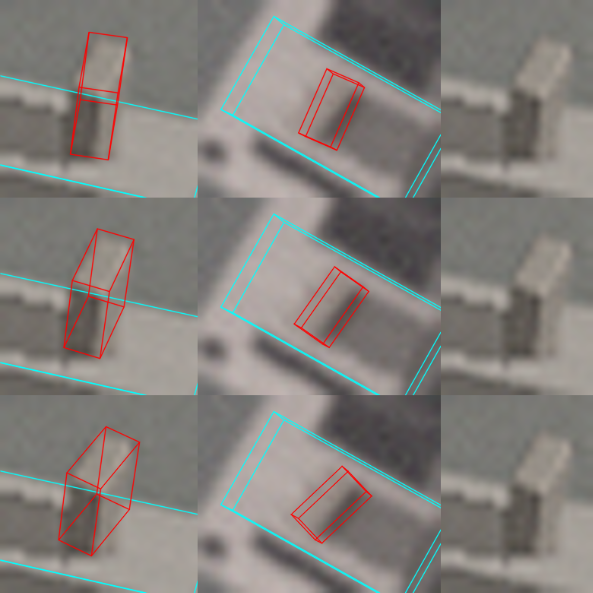

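Run:
```python
import cv2,numpy as np
f=lambda n,x,y,w,h,s:cv2.convertScaleAbs(cv2.resize(cv2.imread(f"pics/{n}0.png")[y:y+h,x:x+w],None,fx=s,fy=s,interpolation=2),alpha=1.5,beta=-50)
cv2.imwrite("pics/z3.png",np.hstack([f("scene",358,158,26,26,15),f("top",272,208,26,26,15)]))
```

```text
(no output)
```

View pics/z3.png

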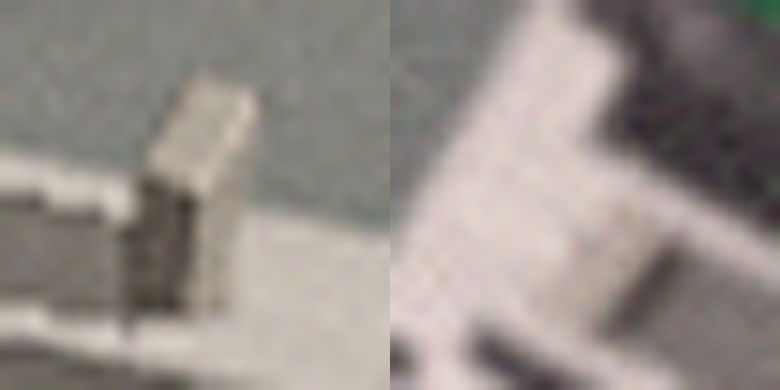

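```bash
cat > fit2.py <<'E'
from h import *
o=(np.array([[198,72],[262,93],[142,178],[203,195],[128,310],[190,313]])+.5)/15-.5+[358,158]
# tab local: +x toward scene camera(front)
L=np.array([[-.014,-.007,.102],[-.014,.007,.102],[.014,-.007,.102],[.014,.007,.102],[.014,-.007,.066],[.014,.007,.066]])
s=least_squares(lambda q:(proj("scene",place(q,L))-o).ravel(),[.487,.125,-.6],x_scale=.1);print("scene",s.x,np.round(s.fun,2))
o2=(np.array([[632-390,212],[675-390,240],[602-390,322],[552-390,295]])+.5)/15-.5+[272,208]
L2=np.array([[.014,.007,.102],[.014,-.007,.102],[-.014,-.007,.102],[-.014,.007,.102]])
t=least_squares(lambda q:(proj("top",place(q,L2))-o2).ravel(),[.487,.125,-.6],x_scale=.1);print("top",t.x,np.round(t.fun,2))
E
python3 fit2.py
```

```text
scene [ 0.48668837  0.12651419 -0.61620087] [-0.33 -0.09  0.18  0.03 -0.21 -0.44  0.56 -0.01 -0.38 -0.43  0.18  0.93]
top [ 0.49051339  0.12389436 -0.67464715] [ 0.13 -1.32  0.76 -0.21 -0.37  1.35 -0.53  0.17]
```

The pin tab is at about (0.488, 0.125) with world yaw about -0.65 rad. I'll move above it first.

>>> {"fn": "jog_arm", "kwargs": {"deltas": [[[0,0,0.2],[0.115,0.32,0],1],[[0,0,0.2],[0.115,0.32,0],1],[[0,0,0.2],[0.115,0.32,0],1],[[0,0,0.2],[0.115,0.32,0],1],[[0,0,0.2],[0.115,0.32,0],1],[[0,0,0.2],[0.115,0.32,0],1],[[0,0,0.2],[0.115,0.32,0],1],[[0,0,0.2],[0.115,0.32,0],1],[[0,0,0.2],[0.115,0.32,0],1],[[0,0,0.2],[0.115,0.32,0],1]], "newtons": 15}}

```text
time_s: 0.93
ee_pos: [0.3728, -0.1923, 0.2385]
eef_rot: [-90.0, 0.0, -5.8]
ft_force: [1.0, 0.8, 0.6]
finger_gap: 1.0
```

>>> {"fn": "jog_arm", "kwargs": {"deltas": [[[0,0,0.2],[0.115,0.32,0],1],[[0,0,0.2],[0.115,0.32,0],1],[[0,0,0.2],[0.115,0.32,0],1],[[0,0,0.2],[0.115,0.32,0],1],[[0,0,0.2],[0.115,0.32,0],1],[[0,0,0.2],[0.115,0.32,0],1],[[0,0,0.2],[0.115,0.32,0],1],[[0,0,0.2],[0.115,0.32,0],1],[[0,0,0.2],[0.115,0.32,0],1],[[0,0,0.2],[0.115,0.32,0],1],[[0,0,0],[0,0,0],1],[[0,0,0],[0,0,0],1]]}}

```text
time_s: 1.93
ee_pos: [0.4874, 0.1275, 0.2381]
eef_rot: [-89.9, 0.1, 51.4]
ft_force: [0.0, -0.9, 0.9]
finger_gap: 1.0
```

>>> {"fn": "jog_arm", "kwargs": {"deltas": [[[0,0,0.04],[0.01,-0.02,-0.3],1],[[0,0,0],[0,0,-0.3],1],[[0,0,0],[0,0,-0.3],1],[[0,0,0],[0,0,-0.2],1],[[0,0,0],[0,0,0],1],[[0,0,0],[0,0,0],1]]}}

```text
time_s: 2.43
ee_pos: [0.4877, 0.123, 0.1281]
eef_rot: [-89.9, 0.1, 52.3]
ft_force: [0.5, -0.2, 0.9]
finger_gap: 1.001
```

```bash
cat > snap.py <<'E'
from station import robot,capture
from h import *
import sys
from scipy.spatial.transform import Rotation as R
k=sys.argv[1]; o=robot.get_obs();print({a:np.round(o[a],4) for a in("time_s","ee_pos","eef_rot","ft_force","ft_torque","finger_gap")})
Rm=R.from_euler("xyz",o["eef_rot"],degrees=True).as_matrix();p=o["ee_pos"]
g=o["finger_gap"]*.044
im={n:capture(n)[:,:,::-1].copy() for n in("scene","top")}
for n in im: cv2.imwrite(f"pics/{n}{k}.png",im[n])
def dr(n,x,y,w,h,s):
    a=cv2.resize(im[n][y:y+h,x:x+w],None,fx=s,fy=s,interpolation=2)
    for d in ([0,0,0],[g,0,0],[-g,0,0]):
        u=(proj(n,p+Rm@np.array(d))[0]-[x,y]+.5)*s-.5; cv2.circle(a,(int(u[0]),int(u[1])),3,(0,0,255),1)
    return a
cv2.imwrite(f"pics/c{k}.png",np.hstack([dr("scene",330,120,80,100,5),dr("top",250,165,70,100,5)]))
E
python3 snap.py 1
```

```text
{'time_s': np.float64(2.4333), 'ee_pos': array([0.4877, 0.123 , 0.1281]), 'eef_rot': array([-89.8774,   0.1144,  52.2521]), 'ft_force': array([ 0.4911, -0.1521,  0.8854]), 'ft_torque': array([ 0.0452, -0.1197, -0.0232]), 'finger_gap': np.float64(1.0012)}
```

View pics/c1.png

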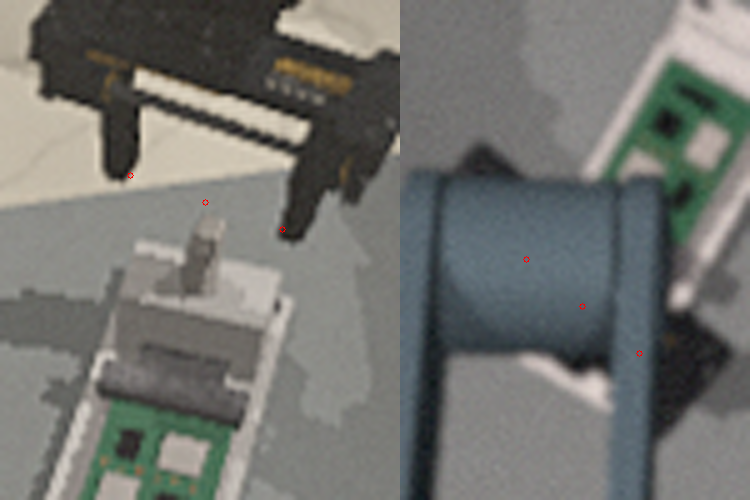

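Run:
```python
from h import *
from scipy.spatial.transform import Rotation as R
p=np.array([.4877,.123,.1281]);Rm=R.from_euler("xyz",[-89.88,.11,52.25],degrees=True).as_matrix()
bs=[]
for s in(1,-1):
    B=box(0,0,.0088,.009,0,.03); B=np.c_[B[:,0]+s*.0528,-B[:,2],B[:,1]]
    bs.append((p+B@Rm.T,(0,0,255)))
qs=[.4867,.1265,-.616]
bs.append((place(qs,box(0,0,.014,.007,.066,.102)),(0,255,0)))
cv2.imwrite("pics/c1b.png",draw(cv2.imread("pics/scene1.png"),"scene",340,135,65,50,12,bs))
```

```text
(no output)
```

View pics/c1b.png

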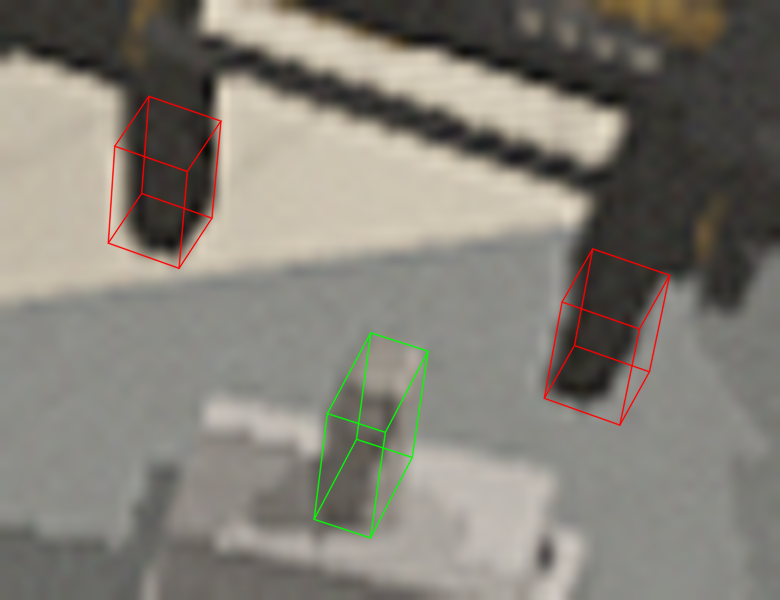

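>>> {"fn": "jog_arm", "kwargs": {"deltas": [[[0,0,0],[0.013,0.02,-0.15],1],[[0,0,0],[0,0,-0.15],1],[[0,0,0],[0,0,-0.15],1],[[0,0,0],[0,0,-0.1],1],[[0,0,0],[0,0,0],1],[[0,0,0],[0,0,0],1],[[0,0,0],[0,0,0],1]], "newtons": 4}}

```text
time_s: 3.12
ee_pos: [0.4911, 0.126, 0.075]
eef_rot: [-90.1, -0.1, 52.4]
ft_force: [-0.3, -1.0, -0.7]
finger_gap: 1.001
```

```bash
python3 snap.py 2
```

```text
{'time_s': np.float64(3.1167), 'ee_pos': array([0.4911, 0.126 , 0.075 ]), 'eef_rot': array([-9.00943e+01, -7.40000e-02,  5.23600e+01]), 'ft_force': array([-0.2648, -0.9904, -0.6777]), 'ft_torque': array([ 0.0373, -0.1959, -0.0191]), 'finger_gap': np.float64(1.0005)}
```

View pics/c2.png

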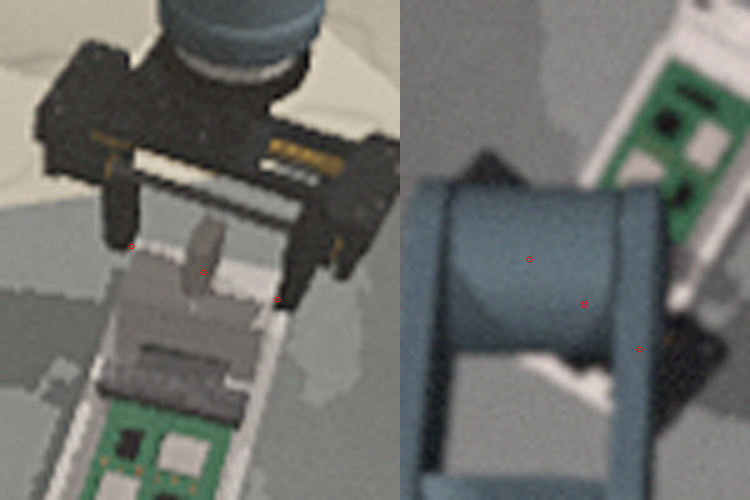

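>>> {"fn": "jog_arm", "kwargs": {"deltas": [[[0,0,0],[0,0,0],-0.5],[[0,0,0],[0,0,0],-0.5],[[0,0,0],[0,0,0],-0.5],[[0,0,0],[0,0,0],-0.5],[[0,0,0],[0,0,0],-0.5],[[0,0,0],[0,0,0],-0.5]], "newtons": 4}}

```text
time_s: 3.72
ee_pos: [0.49, 0.126, 0.0737]
eef_rot: [-90.0, 0.0, 52.4]
ft_force: [0.5, -0.8, -0.2]
finger_gap: 0.569
```

```bash
python3 snap.py 3
```

```text
{'time_s': np.float64(3.7167), 'ee_pos': array([0.49  , 0.126 , 0.0737]), 'eef_rot': array([-8.99957e+01,  3.40000e-03,  5.23681e+01]), 'ft_force': array([ 0.5352, -0.7709, -0.2172]), 'ft_torque': array([-0.0278, -0.1273, -0.0201]), 'finger_gap': np.float64(0.5688)}
```

View pics/c3.png

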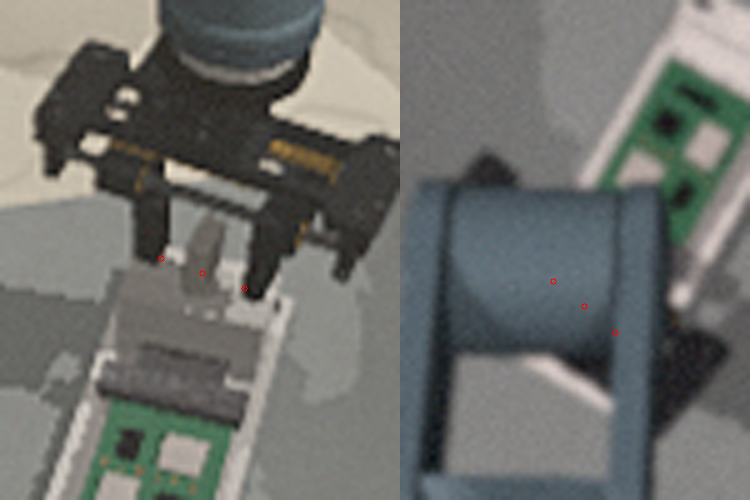

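>>> {"fn": "jog_arm", "kwargs": {"deltas": [[[0,0,0],[-0.009,-0.012,0],-0.5],[[0,0,0],[0,0,0],-0.5],[[0,0,0],[0,0,0],-0.5],[[0,0,0],[0,0,0],-0.5],[[0,0,0],[0,0,0],-0.5],[[0,0,0],[0,0,0],-0.5]], "newtons": 4}}

```text
time_s: 4.32
ee_pos: [0.4892, 0.1248, 0.0737]
eef_rot: [-90.0, -0.0, 52.4]
ft_force: [-0.5, -0.1, -0.4]
finger_gap: 0.249
```

```bash
python3 snap.py 4
python3 - <<'E'
import cv2
a=cv2.imread("pics/scene4.png")[150:195,345:400];cv2.imwrite("pics/c4z.png",cv2.resize(a,None,fx=12,fy=12,interpolation=2))
E
```

```text
{'time_s': np.float64(4.3167), 'ee_pos': array([0.4892, 0.1248, 0.0737]), 'eef_rot': array([-9.0002e+01, -3.0000e-03,  5.2368e+01]), 'ft_force': array([-0.5205, -0.0876, -0.4476]), 'ft_torque': array([-0.0132, -0.1602, -0.0401]), 'finger_gap': np.float64(0.2494)}
```

View pics/c4z.png

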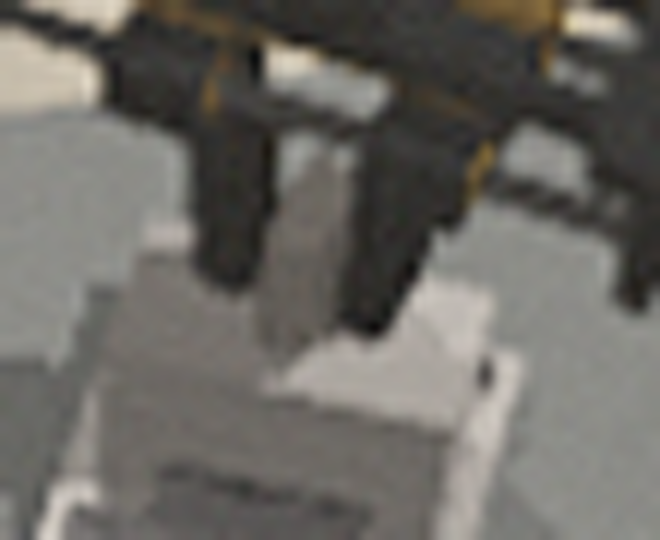

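>>> {"fn": "jog_arm", "kwargs": {"deltas": [[[0,0,0],[0,0,0],-1],[[0,0,0],[0,0,0],-1],[[0,0,0],[0,0,0],-1],[[0,0,0],[0,0,0],-1]], "newtons": 4}}

```text
time_s: 4.75
ee_pos: [0.4892, 0.1248, 0.0737]
eef_rot: [-90.0, 0.0, 52.4]
ft_force: [0.1, -0.0, 0.9]
finger_gap: 0.161
```

>>> {"fn": "jog_arm", "kwargs": {"deltas": [[[0,0,0],[0,0,0],-1],[[0,0,0],[0,0,0],-1],[[0,0,0],[0,0,0],-1]]}}

```text
time_s: 5.0
ee_pos: [0.4892, 0.1247, 0.0737]
eef_rot: [-90.0, 0.0, 52.4]
ft_force: [-0.1, 0.2, -0.1]
finger_gap: 0.159
```

```bash
python3 snap.py 5
```

```text
{'time_s': np.float64(5.0), 'ee_pos': array([0.4892, 0.1247, 0.0737]), 'eef_rot': array([-8.99990e+01,  4.30000e-03,  5.23663e+01]), 'ft_force': array([-0.1115,  0.1826, -0.1174]), 'ft_torque': array([-0.0441, -0.0432,  0.0926]), 'finger_gap': np.float64(0.1592)}
```

View pics/c5.png

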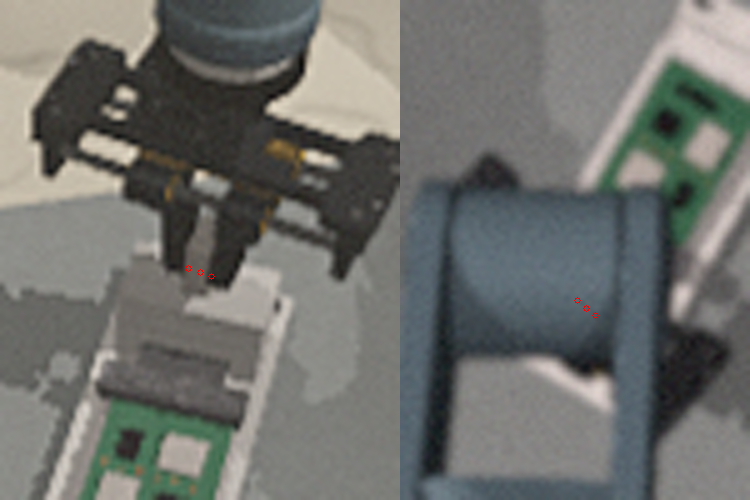

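Gripped at 14 mm opening, with the side force near zero. I'll firm up the grip and begin lifting.

>>> {"fn": "jog_arm", "kwargs": {"deltas": [[[0,0,0],[0,0,0],-1],[[0,0,0],[0,0,0],-1],[[0,0,0],[0,0,0.02],-1],[[0,0,0],[0,0,0.02],-1],[[0,0,0],[0,0,0.02],-1]], "newtons": 15}}

```text
time_s: 5.52
ee_pos: [0.4888, 0.1247, 0.0792]
eef_rot: [-90.0, 0.0, 52.4]
ft_force: [1.8, -1.2, -9.7]
finger_gap: 0.159
```

```bash
python3 -c "
from station import robot;o=robot.get_obs();print(o['ft_force'],o['ft_torque'],o['ee_pos'],o['finger_gap'])"
```

```text
[ 1.82145221 -1.19210939 -9.66789326] [-0.13488047 -0.5616484  -0.05870657] [0.48880312 0.12467653 0.07918075] 0.15860284582472473
```

>>> {"fn": "jog_arm", "kwargs": {"deltas": [[[0,0,0],[0,0,0],-1],[[0,0,0],[0,0,0],-1]]}}

```text
time_s: 5.68
ee_pos: [0.489, 0.1247, 0.0797]
eef_rot: [-90.0, 0.0, 52.4]
ft_force: [0.6, -1.4, -6.1]
finger_gap: 0.158
```

```bash
python3 snap.py 6
python3 - <<'E'
import cv2
a=cv2.imread("pics/scene6.png")[150:195,345:400];cv2.imwrite("pics/c6z.png",cv2.resize(a,None,fx=12,fy=12,interpolation=2))
E
```

```text
{'time_s': np.float64(5.6833), 'ee_pos': array([0.489 , 0.1247, 0.0797]), 'eef_rot': array([-8.99871e+01,  2.12000e-02,  5.23665e+01]), 'ft_force': array([ 0.6358, -1.3652, -6.1173]), 'ft_torque': array([-0.2552, -0.2667,  0.0345]), 'finger_gap': np.float64(0.158)}
```

View pics/c6z.png

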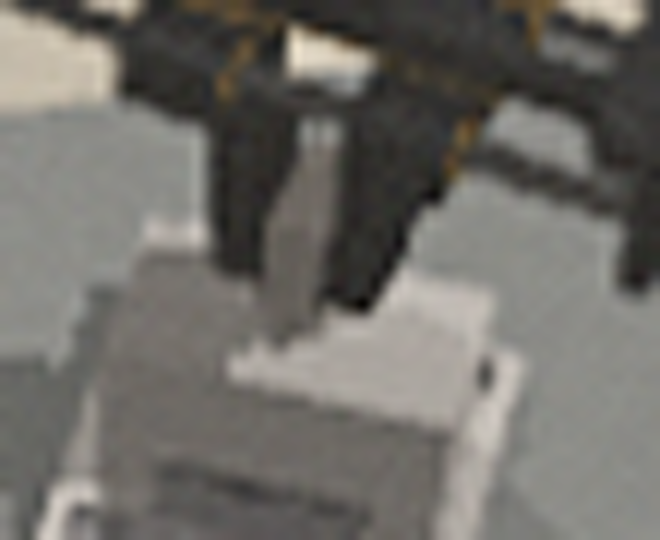

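>>> {"fn": "jog_arm", "kwargs": {"deltas": [[[0,0,0],[0,0,0.02],-1],[[0,0,0],[0,0,0.02],-1],[[0,0,0],[0,0,0.02],-1],[[0,0,0],[0,0,0.02],-1],[[0,0,0],[0,0,0],-1]]}}

```text
time_s: 6.2
ee_pos: [0.4892, 0.1248, 0.0883]
eef_rot: [-90.0, 0.0, 52.4]
ft_force: [-0.2, -1.9, -3.4]
finger_gap: 0.156
```

```bash
python3 -c "
from station import robot;o=robot.get_obs();print(o['ft_force'],o['ft_torque'],o['ee_pos'],o['finger_gap'])"
```

```text
[-0.22472217 -1.88391793 -3.39442343] [-0.3059963  -0.00847    -0.00659891] [0.48923634 0.12475905 0.08829418] 0.15620609344507694
```

>>> {"fn": "jog_arm", "kwargs": {"deltas": [[[0,0,0],[0,0,0.02],-1],[[0,0,0],[0,0,0.02],-1],[[0,0,0],[0,0,0.02],-1],[[0,0,0],[0,0,0.02],-1],[[0,0,0],[0,0,0.02],-1],[[0,0,0],[0,0,0.02],-1],[[0,0,0],[0,0,0.02],-1],[[0,0,0],[0,0,0.015],-1],[[0,0,0],[0,0,0],-1],[[0,0,0],[0,0,0],-1]]}}

```text
time_s: 7.03
ee_pos: [0.4894, 0.1248, 0.1035]
eef_rot: [-90.0, -0.0, 52.4]
ft_force: [0.9, -0.3, -0.4]
finger_gap: 0.154
```

```bash
python3 snap.py 7
```

```text
{'time_s': np.float64(7.0333), 'ee_pos': array([0.4894, 0.1248, 0.1035]), 'eef_rot': array([-9.00286e+01, -2.46000e-02,  5.23661e+01]), 'ft_force': array([ 0.8843, -0.3084, -0.4003]), 'ft_torque': array([-0.2171, -0.2521, -0.0411]), 'finger_gap': np.float64(0.1544)}
```

View pics/c7.png

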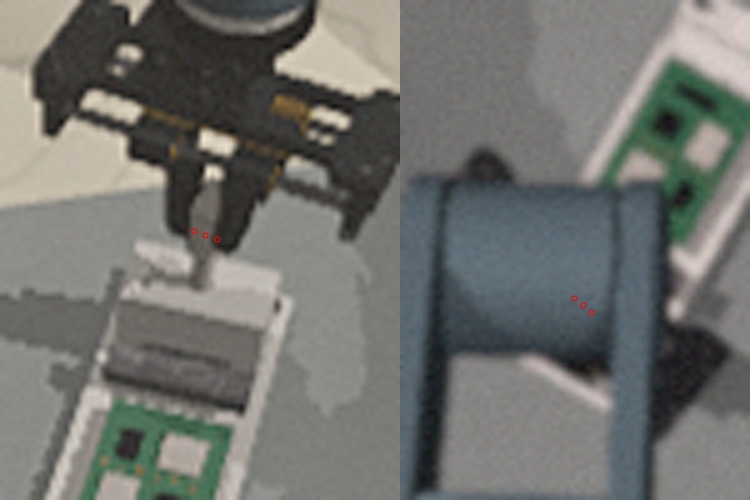

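The jaw has run back: its lip moved from about row 375 to 360 and the board's near edge is exposed. Next I'll check the actual lift and tilt.

Run:
```python
from h import *
im7=cv2.imread("pics/scene7.png")
q=[.4867,.1265,-.616]
out=[]
for dz in(.024,.030):
    bs=[(place(q,box(0,0,.014,.007,.066+dz,.102+dz)),(0,0,255)),(place(q,box(0,0,.011,.011,.06+dz,.066+dz)),(0,255,255)),(place(q,box(0,0,.006,.006,.06,.06+dz)),(255,255,0))]
    out.append(draw(im7,"scene",355,148,32,45,12,bs))
out=[draw(im7,"scene",355,148,32,45,12,[])[:,:],out[1]]
cv2.imwrite("pics/c7z.png",np.hstack(out))
```

```text
(no output)
```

View pics/c7z.png

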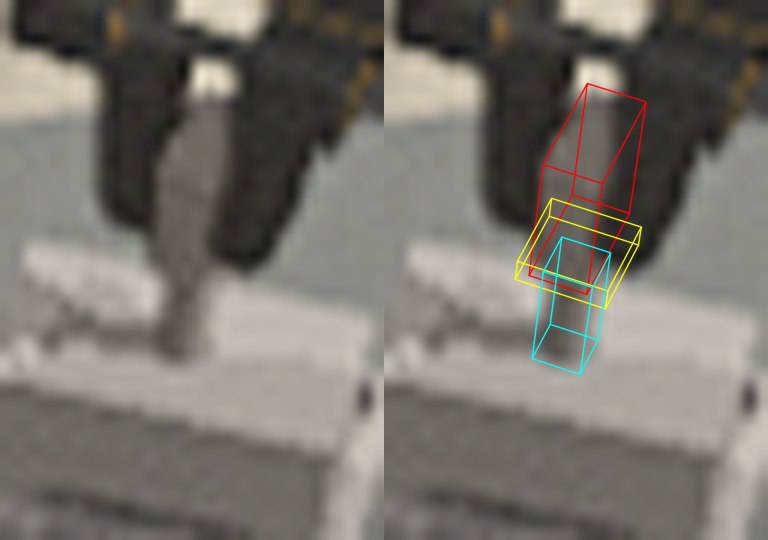

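>>> {"fn": "jog_arm", "kwargs": {"deltas": [[[0,0,0],[0,0,0],-1],[[0,0,0],[0,0,0],-1],[[0,0,0],[0,0,0],-1],[[0,0,0],[0,0,0],-1],[[0,0,0],[0,0,0],-1],[[0,0,0],[0,0,0],-1]]}}

```text
time_s: 7.63
ee_pos: [0.4893, 0.1248, 0.1032]
eef_rot: [-90.0, -0.0, 52.4]
ft_force: [0.6, -0.5, -1.8]
finger_gap: 0.159
```

```bash
python3 snap.py 8
python3 - <<'E'
from h import *
q=[.48437,.1274,-.4832];out=[]
for k in(0,8):
    im=cv2.resize(cv2.imread(f"pics/scene{k}.png")[145:245,325:400],None,fx=5,fy=5,interpolation=2)
    for x,c in((.066,(0,0,255)),(.052,(0,255,255))):
        u=(proj("scene",place(q,[[x,-.03,.029],[x,.03,.029]]))-[325,145]+.5)*5-.5
        cv2.line(im,tuple(np.int32(u[0])),tuple(np.int32(u[1])),c,1)
    out.append(im)
cv2.imwrite("pics/c8z.png",np.hstack(out))
E
```

```text
{'time_s': np.float64(7.6333), 'ee_pos': array([0.4893, 0.1248, 0.1032]), 'eef_rot': array([-9.00084e+01, -8.30000e-03,  5.23685e+01]), 'ft_force': array([ 0.6349, -0.517 , -1.7581]), 'ft_torque': array([-0.1655, -0.3242,  0.0063]), 'finger_gap': np.float64(0.1592)}
```

View pics/c8z.png

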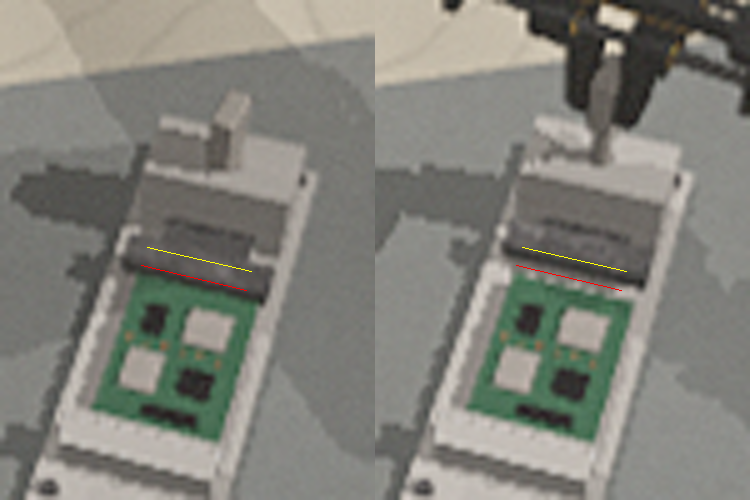

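The lip has moved back by close to the full predicted travel (the red line to the yellow line, 14 mm). The board and clamp look unmoved, and the pin is upright and held with small, steady forces. I'm handing in.

```bash
python3 -c "
from station import robot;print(robot.hand_in())"
```

```text
the job is handed in; nothing more can be done
None
```

I gripped the pin by its tab, drew it straight up by about 30 mm, and handed the job in at 7.6 s with the pin still held at a 15 N grip. The hand-in gives no verdict, so these are my last checks:

- **Lift:** the tool rose from z = 0.0737 m to 0.1032 m. The gripper opening stayed at 14 mm and the camera overlay matched a 30 mm lift to within about 3 mm, so I saw no slip.
- **Jaw:** in the scene picture its lip had moved back by close to the full 14 mm. This was judged by eye against projected lines, not read from the joint.
- **Pin upright and at rest:** it looks vertical, and the 0.5 mm clearance each side in its bore should keep the tilt below about 0.04 rad. At the end the sideways force was under 1 N and the tool was steady.
- **Board and bystanders:** the board looked unmoved in the pictures. Nothing was near the meter, parts box or tray at any point, but I did not measure their positions.

Two readings disagreed with what I expected:

- **Camera agreement:** the two cameras placed the clamp about 6 mm apart. I settled the pin's position by comparing the scene picture with where the arm reported its fingers to be.
- **Starting force:** the pull briefly reached about 10 N at the start of the lift, more than the few newtons stated. It then fell to about 1–2 N once the pin was clear of the tongue.

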